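# Wedge a carving panel against the fence and hold it tight

## Task

On the carver's wedge board, push the carving panel flush against the long fence with the long wedge: slide the wedge in, lying flat on the board and narrow end first, from the end where the gap between the panel and the slanting batten is wide enough for it, until it is tight between batten and panel and the panel sits flush along the whole fence. Do not let go: finish with the fingers still on the wedge, keeping it pushed home, because the carver is about to knock it tight. Leave the other things on the bench where they are.

Things in the scene. Friction and masses are not known exactly. Their poses are not given: they have to be found in the camera images.
- board: Wedge board: brown MDF 260 x 360 x 18 mm, screwed to the bench. Origin: centre of its underside; top at z = 18 mm. Its x points across the board from the slanting batten to the fence; y runs along the fence from the wide end of the gap (-y) to the narrow end (+y). Yaw within 0.4 rad of the world's axes. Fixed on it, 24 mm tall: fence, batten, and an end stop (face at y = 100, x = 15 to 75 mm).
- fence: Straight wooden fence, fixed on the board. Its working face looks to the board's -x and lies at x = 75 mm in the board's frame, from y = -100 to 140 mm. Origin: the board's, raised by 18 mm, same axes.
- batten: Slanting wooden batten, fixed on the board, 30 x 190 mm. Its working face runs in the board's frame from (x, y) = (-75, -59) to (-43, 129) mm: 1 mm nearer the fence for every 6 mm along +y (0.166 rad). With the panel flush the gap between panel and batten is 38 mm at the panel's -y end and 13 mm at its +y end. Origin: the board's, raised by 18 mm, same axes.
- mouth (a point): The wide mouth of the gap: point on the board's top in the middle of the gap at the batten's -y end (x = -54, y = -55 mm in the board's frame, panel flush).
- panel: Pale wooden panel 110 x 150 x 24 mm (its x, y, z), rosette on top, lying loose on the board between fence and batten, 0.22 kg. Origin: centre of its underside. Starts 3 to 8 mm off the fence, a little askew; flush, its centre is at x = 20 mm in the board's frame, its y parallel to the board's. Its y on the board does not matter: it starts 2 to 12 mm short of the end stop and may be dragged along.
- long_wedge: Long wooden wedge, 210 mm, 32 mm tall, 0.14 kg, in one of two places by the board. Origin: centre of its underside, mid length; x points to the narrow end. Parallel tail 43 mm wide from x = -105 (butt) to -45 mm, then both sides taper 1 in 12 to an 18 mm nose at x = 105. Home, its origin is near x = -53, y = -34 mm in the board's frame, its x turned 0.083 rad from board y towards the fence.
- long_wedge_nose (a point): Middle of the long wedge's narrow end, at its underside (z = 0 of the wedge). Tight with the panel flush it is at about x = -44, y = 71 mm in the board's frame. The wedge stays tight only while it is pushed along: a steady push of 10 to 15 N on its butt or tail is right.
- fat_wedge: Short fat wedge, 120 mm long, 32 mm tall, 44 mm wide at the nose and 59 mm at the butt: too thick for the gap, not wanted. Origin: centre of its underside, x axis to the nose. Leave it.
- strip: Plain parallel wooden strip 220 x 24 x 18 mm, lying. Leave it. Origin: centre of its underside.
- tub: Clear round plastic tub with burrs, 120 mm across, 50 mm tall. Leave it. Origin: centre of its underside.
- mallet: Round carver's mallet standing on its head, 90 mm across, 238 mm tall. Leave it. Origin: centre of its underside.
- gouge: Carving gouge lying, 255 mm long, 27 mm thick at the handle. Leave it. Origin: near its middle, on the bench.
- figure: Carved standing figure, wood, 180 mm tall, 66 mm across. Leave it. Origin: centre of its underside.
- sanding_block: Cork sanding block 110 x 60 x 28 mm. Leave it. Origin: centre of its underside.
- spanner: Steel spanner 140 mm long, lying. Leave it. Origin: on the bench at mid length.
Things that resemble listed ones, but are neither listed nor needed, are in the scene too. Of the things like the panel, leave any that is black or orange; of the rest the larger one is meant.

How it is judged (in metres and radians):
On the way:
1. the long wedge lies flat on the board, narrow end first, with its nose just inside the wide end of the gap (y of long_wedge_nose in the frame of board between -0.05 and 0.045 m and x of long_wedge_nose in the frame of board between -0.075 and -0.035 m and y of long_wedge in the frame of board below -0.04 m and z of long_wedge_nose in the frame of board below 0.024 m and angle between the x axis of long_wedge and the y axis of board, either way round below 0.25 rad), for 0.1 s.
At the end, for the whole second after the job is handed in: Panel flat on the board and flush with the fence (2 mm, 0.02 rad), pressed on it with over 3 N; long wedge flat on the board (3 mm, 0.05 rad), nose 45 to 100 mm along board y, bearing with over 3 N on panel and batten; fingers still press the wedge with over 2 N; all at rest (x of panel in the frame of board between 0.018 and 0.0225 m and angle between the y axis of panel and the y axis of board, either way round below 0.02 rad and z of panel in the frame of board below 0.0205 m and angle between panel's own z axis and vertical below 0.03 rad and contact force between panel and fence above 3 N and contact force between long_wedge and panel above 3 N and contact force between long_wedge and batten above 3 N and contact force between the fingers and long_wedge above 2 N and y of long_wedge_nose in the frame of board between 0.045 and 0.1 m and z of long_wedge in the frame of board below 0.021 m and angle between long_wedge's own z axis and vertical below 0.05 rad and linear speed of each of panel, long_wedge below 0.01 m/s); the arm keeps its last pose, push and grip.
It fails at once if another thing on the bench (fat wedge, strip, tub, mallet, gouge, figure, sanding block or spanner) is moved by more than 30 mm (distance of any of fat_wedge, strip, tub, mallet, gouge, figure, sanding_block, spanner from where it was at the start of the episode above 0.03 m).
It also fails if it takes over 69 s, if anything falls off the work surface, if the arm or the gripper's body presses on something with over 40 N, if the wrist force passes 120 N, or if a joint passes its speed limit or range.

## Robot

A 6-joint arm with a two-finger parallel gripper is mounted at the origin on the work surface. World frame = base frame: x ahead of the robot, y to its left, z up, the work surface at z = 0. Lengths are in mm, angles in rad, forces in N, time in s.
With the tool pointing down it reaches from about 250 to 725 mm from the base axis. Payload 4 kg.
Tool frame: the origin (TCP) lies midway between the tips of the shut fingers; the grasp point (between the pads) lies env.pinch_z behind it (env.pinch_z is the distance from the TCP to the grasp point, in mm); z points along the fingers, y is the line along which they close (so a half turn about z gives the same grasp; the last joint's range is limited). The gripper opens to 85 mm and grips with 20 to 120 N. Pads are 22 mm wide; open, the fingers measure 114 mm over their backs; the gripper's body (76 mm by 85 mm) begins 54 mm behind the grasp point. The pads swing forward as they close: fully open they stand 13 mm farther back than shut.
Start: joints at [-1.249, 0.241, 0.005, 1.335, 0, 1.571], TCP at [158.135, -474.334, 231.306] pointing down, gripper open.
Joint ranges: [-2.72, 2.72], [-1.05, 1.87], [-1.09, 1.28], [-1.99, 2.15], [-1.42, 1.44], [-3.14, 3.14]. Speed limits (rad/s): [2.79, 2.79, 3.14, 3.14, 3.14, 3.14].

## Interface

Orientations are given as a unit quaternion [x, y, z, w].
In Python, from rig import env gives the robot as it stands. The module is installed in compiled form; this text tells all that it offers.
- The arm moves only by the tool send_rows, never from a script. Its argument "moves" is text: rows parted by semicolons, each of 7 numbers parted by spaces: the shift along the tool's x, y, z normalised to -1 to 1, where 1 is 500 mm, then the turn, a rotation vector about the tool's x, y, z normalised to -1 to 1, where 1 is 90 degrees, then the finger opening in mm, from 0 to 85.4. In form: x y z rx ry rz gripper; .... A call has 1 to 10 rows; each row is the pose to reach, as a shift and turn from the pose commanded when the call began, along the tool's axes at that moment; what a row does not reach only later rows make up. A row lasts 1/8 s, in which the tool goes at most 62.5 mm and 10.7 degrees, less where a joint would pass 70% of its speed; a pose out of reach is approached as far as the arm can. A call with a number of a shift or a turn outside -1 to 1 is refused whole. A call with a gripper value outside its range is refused whole. The fingers move at their own pace and stop on an object; "newtons" is the grip in N (left out, the last holds). Time passes only in rows, so rows that repeat a pose let the fingers close. It gives the time, the measured TCP pose, the force, the opening and the grip force at its end, in the units of the state.
- env.sense(): the state, without advancing time (a new reading comes with each control period).
- env.snapshot(name): name is "scene" or "top"; returns the picture (420x560x3 uint8, red, green, blue); there is no depth.
- env.get_calibration(name): a dict with "K" (3x3 intrinsics, pixels), "R" (3x3) and "t" (3): a world point X has camera coordinates R X + t. Camera axes: x right, y down, z forward; pixel columns grow to the right and rows downward; lengths in mm; the calibration is good to about 2 mm. A picture is of the moment at which its call begins. get_calibration takes no time and is no camera call.
- env.finish_job(): hands the job in; it is judged then, once.
The state is a dict: "time_s": time; "joints": joint angles; "qd": joint speeds; "joint_torque": joint torques, N m; "tcp_pos": TCP position; "tcp_rot": TCP orientation; "wrist_force": force on the tool from outside, world axes, zero at the start; "moment": the same for the moment, N m; "opening": finger opening in mm; "grip_force": force on a finger pad.
Only numpy, scipy, OpenCV 4.12 (cv2) and the standard library are available. Lean on these libraries where they do the work, as an engineer would, in place of code of your own. Each camera call takes 0.05 s, during which the arm holds its last target. There are 200 camera calls.

## Working session

There is one attempt and no reset: what is moved stays moved. The work goes in short steps, Python scripts to look and compute and a tool call to move; the robot and the scene stay as the last step left them, time stands still between calls to the robot, and variables do not carry over. Pictures are saved under pics/ and viewed, at most 10 in all, crops included, and the job is handed in when it is done.

Besides the shell and the picture viewer there is one more tool, called after "Emit:" in YAML: its name, and indented under it one key for each argument. send_rows: Moves the arm, as the interface text tells. Scaled input: -1 to 1 covers 500 mm each way for a shift and 90 degrees each way for a turn. Its arguments: {"type":"object","properties":{"moves":{"type":"string"},"newtons":{"type":"number"}},"required":["moves"]}

```bash
mkdir -p pics
python3 - <<'E'
from rig import env
import cv2,numpy as np
for n in("scene","top"):
    im=env.snapshot(n);cv2.imwrite(f"pics/{n}0.png",im[:,:,::-1])
    c=env.get_calibration(n);print(n,c)
print(env.pinch_z,env.sense())
E
```

```text
scene {'K': array([[392.39184467,   0.        , 282.56207474],
       [  0.        , 392.39184467, 201.34285265],
       [  0.        ,   0.        ,   1.        ]]), 'R': array([[ 0.43796773,  0.89898803, -0.00218936],
       [ 0.7333788 , -0.35869285, -0.57749024],
       [-0.51994212,  0.25131646, -0.81639465]]), 't': array([-179.90476546, -364.97357279, 1575.54756886])}
top {'K': array([[413.01152063,   0.        , 282.32120635],
       [  0.        , 413.01152063, 206.05742222],
       [  0.        ,   0.        ,   1.        ]]), 'R': array([[ 0.00349956, -0.9999888 ,  0.0031873 ],
       [-0.99889128, -0.00364532, -0.04693526],
       [ 0.04694635, -0.00301952, -0.99889285]]), 't': array([ -39.81277349,  506.34521795, 1056.31507086])}
18.700000000000003 {'time_s': 0.1, 'joints': array([-1.24899925e+00,  2.41378077e-01,  3.85486378e-03,  1.33519759e+00,
       -1.68512566e-05,  1.57081364e+00]), 'qd': array([-0.00211677, -0.00189897,  0.00210789, -0.0001602 , -0.00092298,
       -0.00194576]), 'joint_torque': array([-5.12253409e-04, -3.73136580e+01,  2.53010523e+01,  1.08257247e-02,
       -3.24533642e-05,  9.38004575e-06]), 'tcp_pos': array([ 157.95171554, -473.79784605,  230.48022202]), 'tcp_rot': array([ 9.87084660e-01,  1.60196593e-01, -1.62480303e-04, -9.48456770e-04]), 'wrist_force': array([ 0.1489046 , -0.75535001, -0.17960205]), 'moment': array([-0.04639521, -0.02329714,  0.02958833]), 'grip_force': 0.0, 'opening': 85.67028336180417}
```

View pics/scene0.png

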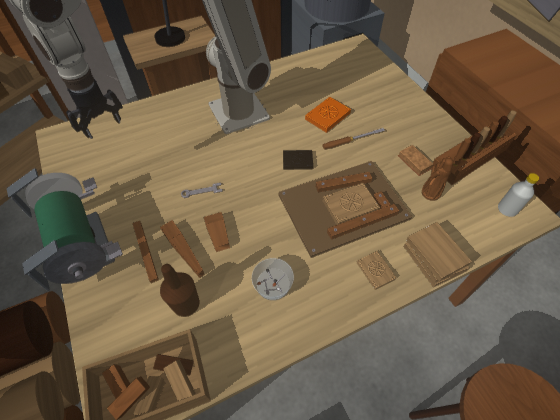

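View pics/top0.png

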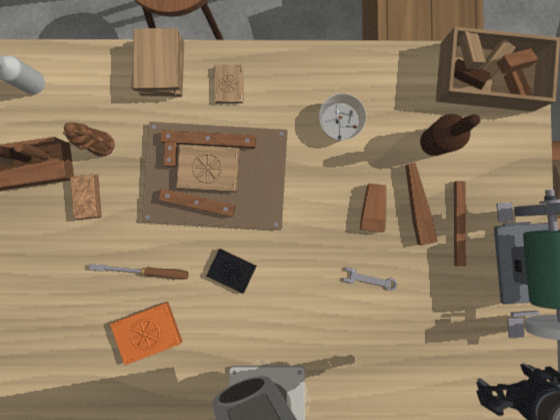

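Scene/top pictures: the board is at top (212,176), with the fence above (208,139), the batten below (198,203) and the stop on the left (170,155), so board +y points image-left. Wedge-like things in the top view:
- (421,203): long and tapered, narrow end up at (411,165). This is the long wedge.
- (373,207): short and fat.
- (460,222): parallel strip.

Panel-like things:
- (207,168): pale, the larger one, on the board. This is the one meant.
- (229,84): a smaller one.
- (232,271): black.
- (145,332): orange.

I'll confirm these in enlarged crops.

Run:
```python
import cv2
t=cv2.imread("pics/top0.png");s=cv2.imread("pics/scene0.png")
def crop(i,x,y,w,h,f,n): cv2.imwrite(n,cv2.resize(i[y:y+h,x:x+w],None,fx=f,fy=f,interpolation=cv2.INTER_CUBIC))
crop(t,130,115,160,120,5,"pics/tb.png")
a=cv2.resize(t[155:255,350:480],None,fx=5,fy=5,interpolation=cv2.INTER_CUBIC)
cv2.imwrite("pics/tw.png",a)
crop(s,125,200,120,90,6,"pics/sw.png")
```

```text
(no output)
```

View pics/tb.png

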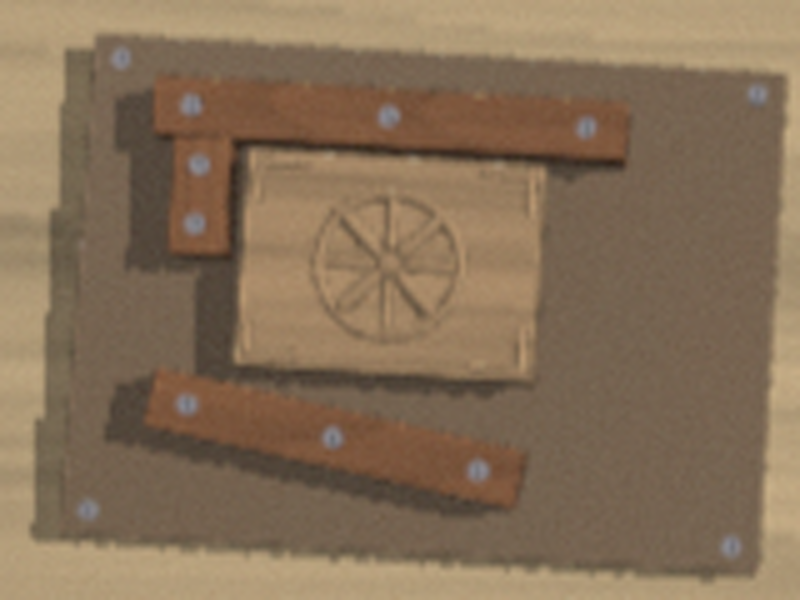

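View pics/tw.png

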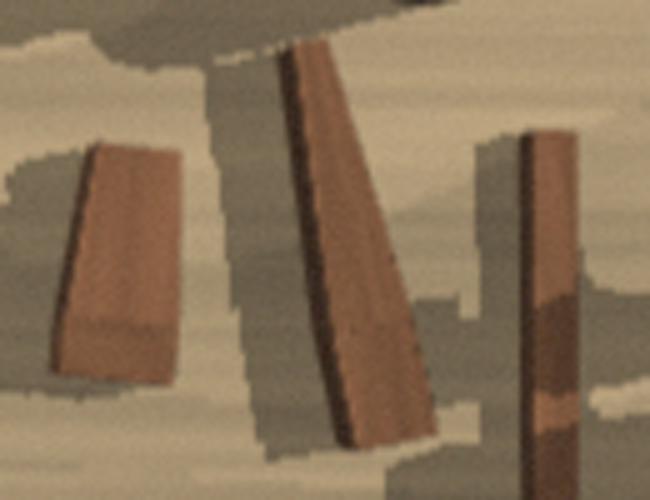

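View pics/sw.png

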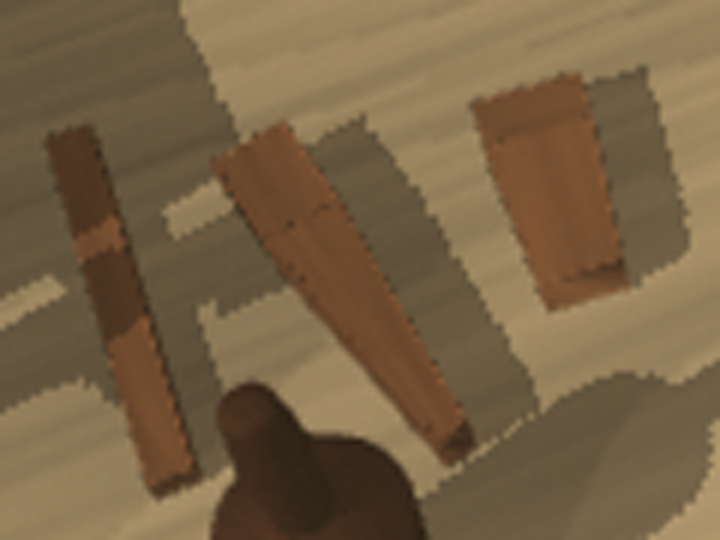

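Top crops, confirmed:
- **Long wedge:** slender, top-face nose at crop (296,44)-(326,40), butt at (357,447)-(437,432).
- **Fat wedge:** the short one on the left. The strip is parallel.
- **Panel:** pale, between fence and batten.

I need one scene crop of the board for the second view.

Run:
```python
import cv2
s=cv2.imread("pics/scene0.png")
cv2.imwrite("pics/sb.png",cv2.resize(s[155:260,275:415],None,fx=5.5,fy=5.5,interpolation=cv2.INTER_CUBIC))
```

```text
(no output)
```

View pics/sb.png

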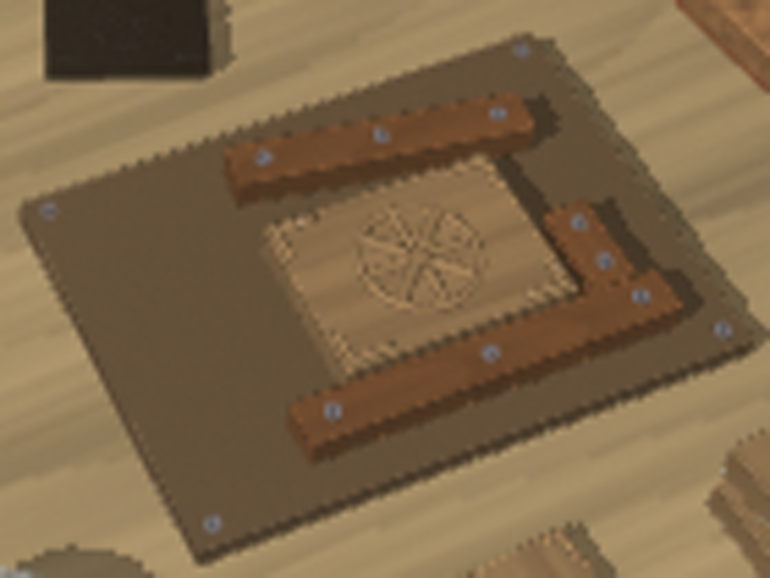

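Scene crop: board screws are at (49,210), (521,50), (723,329) and (211,523). Fence and batten screws are clear too. All of these match the top view, so I can triangulate.

```bash
cat > h.py <<'E'
import numpy as np,cv2
from rig import env
C={n:env.get_calibration(n) for n in("scene","top")}
P={n:c["K"]@np.c_[c["R"],c["t"]] for n,c in C.items()}
def px(p,off,f): return (np.array(p,float)+.5)/f-.5+np.array(off)
def tri(top,sc):
    X=cv2.triangulatePoints(P["top"],P["scene"],np.array(top,float).T,np.array(sc,float).T);return (X[:3]/X[3]).T
def ray(n,p,z):  # pixel -> world at height z
    c=C[n];p=np.atleast_2d(p);d=(np.linalg.inv(c["K"])@np.c_[p,np.ones(len(p))].T).T@c["R"];o=-c["R"].T@c["t"]
    return o+d*((z-o[2])/d[:,2])[:,None]
E
python3 - <<'E'
from h import *
np.set_printoptions(precision=1,suppress=True)
tb=lambda p:px(p,(130,115),5);sb=lambda p:px(p,(275,155),5.5)
tw=lambda p:px(p,(350,155),5);sw=lambda p:px(p,(125,200),6)
A=dict(board=([(731,546),(88,510),(121,58),(757,94)],[(49,210),(521,50),(723,329),(211,523)]),
fence=([(587,128),(388,116),(191,104)],[(332,411),(490,353),(641,295)]),
batten=([(478,470),(333,437),(187,404)],[(263,157),(381,134),(498,113)]),
panel=([(533,381),(545,165),(247,148),(236,363)],[(268,230),(345,378),(578,290),(487,158)]))
for k,(a,b) in A.items():
    X=tri(tb(a),sb(b));print(k);print(X,X.mean(0))
    for n,p,f in(("top",a,tb),("scene",b,sb)):print(n,ray(n,f(p),18.5 if k=="board" else 42)[:,:2].tolist() and ray(n,f(p),18.5 if k=="board" else 42)[:,:2].mean(0))
a=[(296,44),(326,40),(437,432),(357,447)];b=[(440,457),(468,425),(288,124),(215,160)]
# top-view left = +y
b=[(468,425),(440,457),(215,160),(288,124)]
X=tri(tw(a),sw(b));print("wedge",X);
for n,p in(("top",tw(a)),("scene",sw(b))):
    R=ray(n,p,32);nose=R[:2].mean(0);butt=R[2:].mean(0);d=nose-butt;print(n,nose,butt,np.linalg.norm(d),np.arctan2(d[1],d[0]))
b=ray("top",tb(A["board"][0]),18.5);print("yaw",[np.arctan2(*(q-p)[[1,0]]) for p,q in((b[0],b[1]),(b[3],b[2]))],[np.arctan2(*(q-p)[[1,0]]) for p,q in((b[0],b[3]),(b[1],b[2]))])
f=ray("top",tb(A["fence"][0]),42);print(np.arctan2(*(f[2]-f[0])[[1,0]])-np.pi/2)
for p in [(421,203)]: pass
for nm,p,z in(("mallet",(440,137),20),("tub",(343,117),25),("fat",(373,207),32),("figure",(90,138),30),("strip",(460,222),18),("spanner",(370,279),5)):print(nm,ray("top",p,z))
E
```

```text
board
[[460.7 -21.1  16. ]
 [477.9 310.   14. ]
 [712.7 296.5  16. ]
 [694.6 -34.6  17.5]] [586.5 137.7  15.9]
top [586.3 137.3]
scene [587.9 136.1]
fence
[[672.   52.2  40.1]
 [677.8 153.1  39.2]
 [683.2 252.7  40.8]] [677.7 152.6  40.1]
top [677.4 152.6]
scene [678.5 151.4]
batten
[[498.2 105.7  40.3]
 [514.6 178.8  40.8]
 [531.1 253.   39.2]] [514.6 179.2  40.1]
top [514.5 178.8]
scene [515.8 178.1]
panel
[[544.4  80.7  36.8]
 [653.8  73.2  34.1]
 [661.8 225.1  35.6]
 [553.  231.4  31.3]] [603.2 152.6  34.5]
top [602.  150.8]
scene [607.5 149.1]
wedge [[ 616.9 -360.7   27.7]
 [ 621.  -379.    16.9]
 [ 418.8 -428.8   32.1]
 [ 411.2 -388.8   28.7]]
top [ 616.8 -368.1   32. ] [ 414.6 -409.4   32. ] 206.38358502602833 0.20145704212747106
scene [ 624.9 -368.3   32. ] [ 417.1 -407.6   32. ] 211.46982521925145 0.18688429745550744
yaw [np.float64(1.5184302886288068), np.float64(1.5179337278565466)] [np.float64(-0.05327036615171275), np.float64(-0.05403724578012676)]
-0.056896347218251764
mallet [[ 686.7 -445.8   20. ]]
tub [[ 736.7 -193.8   25. ]]
fat [[ 504.  -268.2   32. ]]
figure [[678.2 454.8  30. ]]
strip [[ 466.8 -494.9   18. ]]
spanner [[ 319.  -265.2    5. ]]
```

Positions:
- **Board:** centre about (587,137), yaw -0.054, top measured at about 16-18 mm.
- **Long wedge:** nose about (619,-368), butt about (414,-409), yaw about 0.195, length 206-211 mm against the stated 210.

I'll move above the wedge's tail at (443,-403).

Emit:
send_rows:
  moves: "0.586 0.046 0.24 0 0 0.081 80;0.586 0.046 0.24 0 0 0.081 80;0.586 0.046 0.24 0 0 0.081 80;0.586 0.046 0.24 0 0 0.081 80;0.586 0.046 0.24 0 0 0.081 80;0.586 0.046 0.24 0 0 0.081 80;0.586 0.046 0.24 0 0 0.081 80;0.586 0.046 0.24 0 0 0.081 80"
  newtons: 40

```text
time_s: 1.1
tcp_pos: [442.3, -404.3, 112.0]
tcp_rot: [0.995, 0.096, 0.0, 0.0]
wrist_force: [-0.1, 0.4, 0.5]
opening: 80.0
grip_force: 0.0
```

Emit:
send_rows:
  moves: "0 0 0.1 0 0 0 80;0 0 0.2 0 0 0 80;0 0 0.218 0 0 0 80;0 0 0.218 0 0 0 80;0 0 0.218 0 0 0 30;0 0 0.218 0 0 0 30;0 0 0.218 0 0 0 30;0 0 0.218 0 0 0 30;0 0 0.218 0 0 0 30;0 0 0.218 0 0 0 30"

```text
time_s: 2.35
tcp_pos: [444.6, -404.7, 4.6]
tcp_rot: [0.995, 0.097, 0.001, 0.002]
wrist_force: [-0.2, 0.1, 7.2]
opening: 42.6
grip_force: 42.0
```

The grip is on the tail: opening 42.6 mm against its 43 mm width. Lifting.

Emit:
send_rows:
  moves: "0 0 -0.1 0 0 0 30;0 0 -0.2 0 0 0 30;0 0 -0.2 0 0 0 30;0 0 -0.2 0 0 0 30"
  newtons: 70

```text
time_s: 2.85
tcp_pos: [442.9, -403.0, 101.9]
tcp_rot: [0.995, 0.097, -0.0, -0.0]
wrist_force: [-1.1, 1.1, -2.4]
opening: 41.7
grip_force: 73.2
```

Run:
```python
from h import *
for n in("scene","top"):cv2.imwrite(f"pics/{n}1.png",env.snapshot(n)[:,:,::-1])
t=cv2.imread("pics/top1.png")[140:260,330:490];s=cv2.imread("pics/scene1.png")[170:290,110:270]
cv2.imwrite("pics/lift.png",np.hstack([cv2.resize(i,(400,300),interpolation=cv2.INTER_CUBIC) for i in(t,s)]))
x=env.sense();print(x["tcp_pos"],x["tcp_rot"],x["wrist_force"],x["moment"],x["opening"],x["joints"])
```

```text
[ 442.15821458 -402.33409288  100.33001107] [ 0.99526621  0.09716459 -0.00139921 -0.00150087] [ 0.06064517 -0.44533298 -3.08682119] [-0.01734347  0.08803816  0.00815045] 41.983612889521176 [-7.38244090e-01  5.17574949e-01  6.44263727e-02  1.12175113e+00
 -6.20712914e-05  2.20871202e+00]
```

View pics/lift.png

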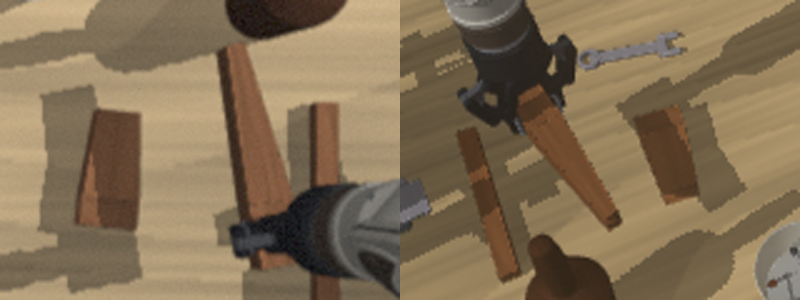

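The wedge is held by the tail and looks about level. The nose is at lift crop (233,46) in the top view and (211,216) in the scene view. I'll triangulate the nose height.

Run:
```python
from h import *
print(tri([px((235,46),(330,140),2.5)],[px((211,217),(110,170),2.5)]))
for n,p in(("top",px((235,46),(330,140),2.5)),("scene",px((211,217),(110,170),2.5))):
  for z in(120,130): print(n,z,ray(n,p,z))
# expected given no slip: nose top ~ grasp + 180*dir(.195)
print(442.9+180*np.cos(.195),-403+180*np.sin(.195))
```

```text
[[ 615.49235821 -367.7989695   118.78017039]]
top 120 [[ 614.9549697  -368.10268521  120.        ]]
top 130 [[ 613.30100006 -364.62705921  130.        ]]
scene 120 [[ 616.70743166 -367.03148296  120.        ]]
scene 130 [[ 622.45488214 -367.01170226  130.        ]]
619.4885805189239 -368.122023706764
```

Emit:
send_rows:
  moves: "0.229 -0.551 0 0 0 -0.789 30;0.229 -0.551 0 0 0 -0.789 30;0.229 -0.551 0 0 0 -0.789 30;0.229 -0.551 0 0 0 -0.789 30;0.229 -0.551 0 0 0 -0.789 30;0.229 -0.551 0 0 0 -0.789 30;0.229 -0.551 0 0 0 -0.789 30;0.229 -0.551 0 0 0 -0.789 30;0.229 -0.551 0 0 0 -0.789 30;0.229 -0.551 0 0 0 -0.789 30"

```text
time_s: 4.2
tcp_pos: [502.2, -111.3, 101.9]
tcp_rot: [0.754, 0.657, -0.0, -0.0]
wrist_force: [-0.0, 0.6, -1.5]
opening: 42.0
grip_force: 73.0
```

Run:
```python
from h import *
for n in("scene","top"):cv2.imwrite(f"pics/{n}2.png",env.snapshot(n)[:,:,::-1])
t=cv2.imread("pics/top2.png")[120:240,210:370];s=cv2.imread("pics/scene2.png")[150:270,220:380]
cv2.imwrite("pics/pre.png",np.hstack([cv2.resize(i,(400,300),interpolation=cv2.INTER_CUBIC) for i in(t,s)]))
x=env.sense();q=x["tcp_rot"];print(x["tcp_pos"],q,2*np.arctan2(q[1],q[0]),x["wrist_force"],x["joints"])
```

```text
[ 502.33199333 -111.25426674  102.1710896 ] [ 7.54126692e-01  6.56728951e-01 -6.81726836e-05 -1.14910418e-04] 1.4329459973782455 [ 0.67644652  0.88698627 -1.65301245] [-2.17973199e-01  3.62763154e-01 -1.78572581e-01  1.02972646e+00
  2.69157297e-05  1.49067345e+00]
```

View pics/pre.png

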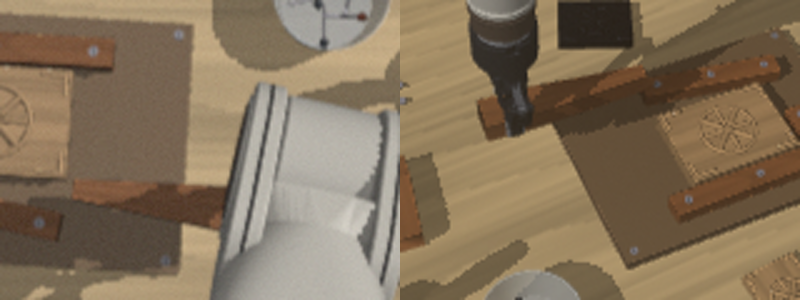

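The wedge points at the mouth: its nose is at crop (73,189) in the top view, between the batten end and the panel's lower corner. Checking its position.

Run:
```python
from h import *
c,s=np.cos(-.054),np.sin(-.054)
def brd(X): d=np.array(X)[:2]-[586.8,136.8];return c*d[0]+s*d[1],-s*d[0]+c*d[1]
top=lambda p:px(p,(210,120),2.5)
print("nose",tri([top((73,189))],[px((248,75),(220,150),2.5)]))
for z in(122,132):r=ray("top",top((73,189)),z)[0];print(r,brd(r))
print("panel -x-y corner",brd(ray("top",top((67,177)),42)[0]),"batten end",brd(ray("top",top((61,213)),42)[0]))
```

```text
nose [[527.69611424  66.39716013 113.53563749]]
[525.94884913  63.23488195 122.        ] (np.float64(-56.791865437878464), np.float64(-76.74225156830376))
[525.22143972  62.21076518 132.        ] (np.float64(-57.46293910416226), np.float64(-77.80413656670386))
panel -x-y corner (np.float64(-39.68419294101573), np.float64(-61.462157946822025)) batten end (np.float64(-76.25416096553685), np.float64(-57.71716522222299))
```

Emit:
send_rows:
  moves: "0 0 0.1 0 0 0 30;0 0 0.13 0 0 0 30;0 0 0.145 0 0 0 30;0 0 0.152 0 0 0 30;0 0 0.158 0 0 0 30;0 0 0.158 0 0 0 30"

```text
time_s: 5.05
tcp_pos: [502.9, -111.2, 23.9]
tcp_rot: [0.754, 0.657, 0.0, 0.0]
wrist_force: [0.2, -0.0, -1.8]
opening: 42.0
grip_force: 73.0
```

Emit:
send_rows:
  moves: "0 0 0.003 0 0 0 30;0.04 -0.001 0.003 0 0 0 30;0.08 -0.002 0.003 0 0 0 30;0.11 -0.002 0.003 0 0 0 30;0.13 -0.003 0.003 0 0 0 30;0.15 -0.003 0.003 0 0 0 30;0.17 -0.004 0.003 0 0 0 30;0.194 -0.004 0.003 0 0 0 30;0.194 -0.004 0.003 0 0 0 30"

```text
time_s: 6.18
tcp_pos: [514.4, -14.2, 22.7]
tcp_rot: [0.754, 0.657, 0.001, 0.0]
wrist_force: [-2.0, -1.3, 6.3]
opening: 41.7
grip_force: 74.1
```

Run:
```python
from h import *
for n in("scene","top"):cv2.imwrite(f"pics/{n}3.png",env.snapshot(n)[:,:,::-1])
t=cv2.imread("pics/top3.png")[120:240,150:310];s=cv2.imread("pics/scene3.png")[150:270,250:410]
cv2.imwrite("pics/in.png",np.hstack([cv2.resize(i,(400,300),interpolation=cv2.INTER_CUBIC) for i in(t,s)]))
x=env.sense();q=x["tcp_rot"];print(x["tcp_pos"],2*np.arctan2(q[1],q[0]),x["wrist_force"],x["moment"])
```

```text
[514.41037977 -14.19434438  22.7296832 ] 1.4339948945969208 [ 0.22004736 -0.39820404  7.03177877] [-0.0649928   0.13591315 -0.00833589]
```

View pics/in.png

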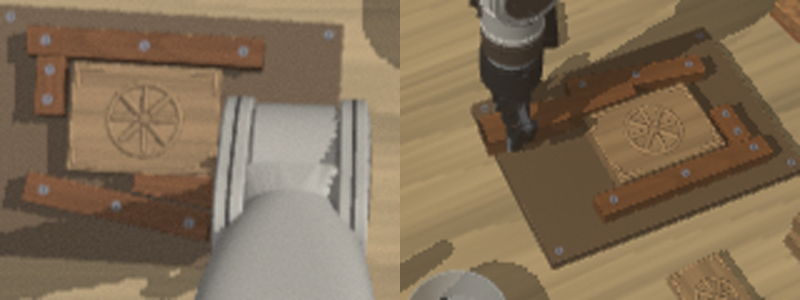

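The nose has entered the gap at crop (134,185) and the wedge lies on the board; the panel is still off the fence. Pushing on along the batten.

Emit:
send_rows:
  moves: "0.01 0.001 -0.001 0 0 0 30;0.02 0.002 -0.001 0 0 0 30;0.03 0.003 -0.001 0 0 0 30;0.036 0.003 -0.001 0 0 0 30;0.036 0.003 -0.001 0 0 0 30"

```text
time_s: 6.9
tcp_pos: [517.6, 2.6, 22.7]
tcp_rot: [0.754, 0.657, -0.0, 0.001]
wrist_force: [-2.6, -3.7, 5.9]
opening: 42.0
grip_force: 74.1
```

Emit:
send_rows:
  moves: "0.01 0.001 0 0 0 0 30;0.02 0.002 0 0 0 0 30;0.028 0.0025 0 0 0 0 30;0.036 0.003 0 0 0 0 30;0.036 0.003 0 0 0 0 30"

```text
time_s: 7.52
tcp_pos: [520.1, 18.8, 22.7]
tcp_rot: [0.754, 0.657, -0.002, 0.001]
wrist_force: [-5.1, -8.2, 9.9]
opening: 41.9
grip_force: 74.7
```

Emit:
send_rows:
  moves: "0.008 0.0005 0 0 0 0 30;0.016 0.001 0 0 0 0 30;0.022 0.001 0 0 0 0 30;0.022 0.001 0 0 0 0 30"

```text
time_s: 8.02
tcp_pos: [520.5, 28.0, 22.8]
tcp_rot: [0.754, 0.656, -0.004, 0.001]
wrist_force: [-9.8, -13.2, 13.8]
opening: 41.6
grip_force: 75.2
```

Run:
```python
from h import *
for n in("scene","top"):cv2.imwrite(f"pics/{n}4.png",env.snapshot(n)[:,:,::-1])
t=cv2.imread("pics/top4.png")[120:220,150:250];s=cv2.imread("pics/scene4.png")[160:250,310:400]
cv2.imwrite("pics/push.png",np.hstack([cv2.resize(i,(400,400),interpolation=cv2.INTER_CUBIC) for i in(t,s)]))
x=env.sense();q=x["tcp_rot"];print(x["tcp_pos"],2*np.arctan2(q[1],q[0]),x["wrist_force"],x["moment"])
```

```text
[520.50190549  28.01324794  22.79352983] 1.4319135035626211 [ -8.65118542 -12.63478679  14.32622473] [-2.10521531  1.55524313  0.22829781]
```

View pics/push.png

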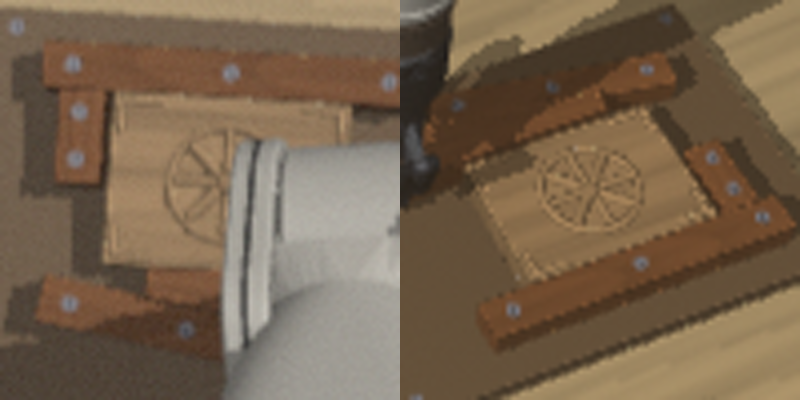

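Emit:
send_rows:
  moves: "0.003 -0.001 -0.003 0 0 0 30;0.006 -0.003 -0.004 0 0 0 30;0.009 -0.004 -0.004 0 0 0 30;0.009 -0.004 -0.004 0 0 0 30;0.009 -0.004 -0.004 0 0 0 30"

```text
time_s: 8.75
tcp_pos: [520.4, 33.8, 23.4]
tcp_rot: [0.755, 0.656, -0.003, 0.001]
wrist_force: [-2.1, -8.2, 0.4]
opening: 41.9
grip_force: 73.3
```

Emit:
send_rows:
  moves: "0.004 0 0 0 0 0 30;0.008 0 0 0 0 0 30;0.008 0 0 0 0 0 30;0.008 0 0 0 0 0 30"

```text
time_s: 9.25
tcp_pos: [520.4, 35.8, 23.3]
tcp_rot: [0.756, 0.655, -0.005, 0.002]
wrist_force: [-4.5, -15.2, 3.1]
opening: 41.7
grip_force: 73.5
```

```bash
cat > pan.py <<'E'
from h import *
import sys
n=sys.argv[1];im=[env.snapshot("top").astype(float) for _ in range(4)]
im=np.mean(im,0);cv2.imwrite(f"pics/top{n}.png",im[:,:,::-1])
# fence-side seam: column profile of (R-B) & brightness, rows 135..155 at several columns left of arm
for c in(176,184,192,200): print(c,im[138:156,c-2:c+3,:].mean((1,2)).round().astype(int).tolist())
x=env.sense();q=x["tcp_rot"];print(x["tcp_pos"],2*np.arctan2(q[1],q[0]),q,x["wrist_force"],x["moment"])
E
python3 pan.py 5
python3 - <<'E'
import cv2
for n in("top0","top4"):
    im=cv2.imread(f"pics/{n}.png").astype(float);print(n)
    for c in(176,184,192,200): print(c,im[138:156,c-2:c+3,:].mean((1,2)).round().astype(int).tolist())
E
```

```text
176 [87, 87, 87, 87, 80, 74, 77, 76, 72, 72, 75, 75, 76, 80, 84, 84, 84, 84]
184 [84, 86, 86, 88, 87, 102, 126, 117, 109, 116, 115, 118, 120, 121, 125, 131, 132, 130]
192 [90, 91, 88, 84, 80, 102, 128, 130, 126, 120, 114, 117, 119, 120, 122, 128, 131, 130]
200 [88, 91, 91, 89, 91, 93, 110, 129, 130, 125, 116, 116, 118, 120, 119, 116, 120, 125]
[520.3583752   35.74205224  23.32970349] 1.4279430605970735 [ 0.75575844  0.65483295 -0.00453058  0.00157028] [ -3.41532416 -14.21827975   1.93392018] [-2.43795407  0.52386482 -0.84355422]
top0
176 [91, 92, 90, 90, 82, 69, 74, 82, 82, 76, 70, 69, 70, 69, 72, 70, 69, 72]
184 [88, 89, 90, 92, 79, 47, 76, 112, 128, 125, 114, 121, 120, 122, 123, 124, 127, 133]
192 [94, 94, 91, 90, 84, 63, 52, 100, 133, 131, 125, 123, 118, 122, 125, 123, 126, 132]
200 [90, 93, 95, 93, 94, 75, 47, 82, 118, 134, 135, 128, 119, 120, 125, 124, 121, 120]
top4
176 [87, 88, 87, 88, 80, 74, 78, 76, 73, 71, 77, 75, 75, 81, 83, 83, 85, 85]
184 [84, 86, 85, 88, 88, 102, 125, 118, 108, 116, 117, 118, 120, 121, 125, 131, 130, 130]
192 [91, 91, 88, 85, 80, 103, 129, 129, 126, 119, 115, 117, 120, 121, 123, 128, 131, 130]
200 [88, 92, 89, 91, 91, 93, 109, 129, 131, 123, 116, 116, 120, 120, 119, 117, 118, 125][ WARN:0@6.155] global loadsave.cpp:1063 imwrite_ Unsupported depth image for selected encoder is fallbacked to CV_8U.
```

The dark seam between panel and fence is gone at every column, so the panel is flush. Push is about 14 N with a small yaw couple, so I'll ease the couple and settle.

Emit:
send_rows:
  moves: "0.001 0 0.001 0 0 0.006 30;0.001 0 0.002 0 0 0.006 30;0.001 0 0.002 0 0 0.006 30;0.001 0 0.002 0 0 0.006 30"

```text
time_s: 9.95
tcp_pos: [520.3, 36.5, 22.8]
tcp_rot: [0.758, 0.653, -0.005, 0.002]
wrist_force: [-5.7, -15.3, 6.0]
opening: 41.8
grip_force: 74.4
```

```bash
python3 pan.py 6 2>/dev/null
```

```text
176 [87, 87, 88, 86, 80, 75, 77, 76, 71, 73, 74, 76, 77, 81, 84, 85, 85, 84]
184 [85, 86, 86, 88, 87, 102, 126, 119, 107, 116, 116, 118, 121, 121, 124, 130, 132, 130]
192 [90, 91, 88, 84, 80, 102, 128, 130, 126, 120, 115, 117, 120, 120, 122, 128, 131, 130]
200 [87, 90, 92, 90, 90, 93, 110, 129, 131, 124, 117, 116, 119, 120, 119, 116, 119, 125]
[520.30146814  36.4774941   22.84042578] 1.4218855692346046 [ 0.75773838  0.65254103 -0.00448573  0.00161944] [ -5.31967052 -14.80165276   6.92377644] [-2.40611093  0.71199738  0.21915822]
```

The nose works out at board (-44, 72), against the stated home of (-44, 71). The push is steady at about 15 N, the couple is nearly gone, and the panel is flush. Handing in.

```bash
python3 -c "
from rig import env
print(env.finish_job())"
```

```text
the job is handed in; nothing more can be done
None
```

The job is handed in: the long wedge is home between batten and panel, the panel looks flush on the fence along the part the camera could see, and the fingers still hold the wedge with a push of about 15 N; the hand-in gave no verdict.

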